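Lift the cool box lid off its hinge pins and stand it in the lid stand

ROBOT

A 6-joint arm with a two-finger parallel gripper is mounted at the origin on a cart in front of the work surface, level with it; the furniture and walls round the work are solid. World frame = base frame: x ahead of the robot, y to its left, z up, the work surface at z = 0. Lengths are in m, angles in rad, forces in N, time in s.
With the tool pointing down it reaches from about 0.275 to 0.85 m from the base axis. Payload 5.2 kg.
Tool frame: the origin (TCP) lies at the very end of the fingers, on their centre line; the grasp point (between the pads) lies 19 mm behind it; z points along the fingers, y is the line along which they close (so a half turn about z gives the same grasp; the last joint's range is limited). The gripper opens to 85 mm and grips with 20 to 120 N. Pads are 22 mm wide; open, the fingers measure 114 mm over their backs; the gripper's body (76 mm by 85 mm) begins 54 mm behind the grasp point. The pads swing forward as they close: fully open they stand 13 mm farther back than shut.
Start: joints at [-1.333, 0.259, 1.535, -0, 1.348, -0.203], TCP at [0.235, -0.497, 0.231] pointing down, gripper open.
Joint ranges: [-3.14, 3.14], [-0.91, 2.08], [0.19, 2.58], [-1.22, 4.36], [0.22, 2.71], [-3.12, 3.12]. Speed limits (rad/s): [2.57, 2.57, 3.14, 3.14, 3.14, 3.14].

INTERFACE

Orientations are given as a rotation vector (axis times angle).
In Python, from plant import * gives the robot as it stands. The module is installed in compiled form; this text tells all that it offers.
- The arm moves only by the shell command python3 -m jog 'ROWS' [OPENING] [FORCE]. ROWS is JSON, a list that holds one entry, the list of rows, each a list of 4 numbers: the shift along the tool's x, y, z in m, then the turn about the tool's z in rad. A call has 1 to 12 rows; each row shifts and turns the commanded pose from where the row before left it, along the tool's axes as they then stand; what a row does not reach is not made up. A row lasts 1/12 s, in which the tool goes at most 41.7 mm and 7.16 degrees, less where a joint would pass 70% of its speed; a pose out of reach is approached as far as the arm can. A call is refused whole if a number of a shift passes 0.0417 or a number of a turn 0.125, either way. A call with a gripper value outside its range is refused whole. OPENING is the closure, from 0 (fully open) to 1 (shut), set as the call begins (- or left out, the last holds). The fingers move at their own pace and stop on an object; FORCE is the grip in N (left out, the last holds). Time passes only in rows, so rows that do not move let the fingers close. It gives the time, the measured TCP pose, the force, the opening and the grip force at its end, in the units of the state.
- sense(): the state, without advancing time (a new reading comes with each control period).
- get_image(name): name is "side" or "top" or "wrist"; returns the picture (384x512x3 uint8, red, green, blue); there is no depth.
- camera_info(name): a dict with "fx", "fy", "cx", "cy" (pixels), "extrinsics" (4x4, takes a point from camera to world coordinates); the wrist camera has in their place "tool_from_camera" (4x4, takes a point from camera to tool coordinates, whose origin is the TCP and whose axes are the flange's). Camera axes: x right, y down, z forward; pixel columns grow to the right and rows downward; lengths in m; the calibration is good to about 2 mm. A picture is of the moment at which its call begins: read the wrist's pose just before it. camera_info takes no time and is no camera call.
- close_job(): hands the job in; it is judged then, once.
The state is a dict: "time": time; "joint_positions": joint angles; "qd": joint speeds; "effort": joint torques, N m; "eef_pos": TCP position; "eef_rot": TCP orientation; "ft_force": force on the tool from outside, world axes, zero at the start; "ft_torque": the same for the moment, N m; "gripper_width": finger opening in m; "grasp_force": force on a finger pad.
Only numpy, scipy, OpenCV 4.12 (cv2) and the standard library are available. Lean on these libraries where they do the work, as an engineer would, in place of code of your own. Each camera call takes 0.05 s, during which the arm holds its last target. There are 200 camera calls.

TASK

The cool box has to be opened for loading: swing its lid up by the bow handle until it stands vertical on its hinge pins, then lift it straight up off the pins. Lower the lid, hinge end down, into the slot of the lid stand, centred along the slot, and let go only when it has come to rest on the stand's base.

Things in the scene. Friction and masses are not known exactly. Their poses are not given: they have to be found in the camera images.
- cool_box: White open box, 120 (x) x 160 (y) x 75 mm high, fixed; the one whose lid has a black bow handle. Origin: centre of underside, z up. Handle at its -x front, hinge at its +x back: two fixed level steel pins, 8 mm thick, at y = -50 and +50 mm; hinge axis parallel to y at x = +78, z = +81 mm. Ears beside the pins reach 7 mm above the axis.
- lid: Loose white lid, 140-235 g, closed on the box at first. Plate 124 x 164 x 12 mm. Origin on the hinge axis midway between its 2 knuckles; axes as the box's when closed. In its x: plate -16 to -140 mm, knuckles (18 mm thick) -18 to +12 mm, C-shaped, mouth to +x: with the lid vertical (x down) they open downwards and leave the pins when raised over 16 mm. Falls shut if let go before vertical.
- lid_bar (a point): Middle of the round black grip bar of the lid's rigid bow handle, at x = -185, y = 0, z = 0 mm in the lid's frame (axes the same). Bar 10 mm thick, 100 mm long along y; 40 mm of open gap between it and the plate's edge. It can turn between finger pads, so the gripper may point down throughout the swing, and the lid then hangs vertical from it.
- lid_stand: Low fixed stand: white base 100 (x) x 190 (y) x 10 mm, two upright aluminium sheets 150 mm long form a slot along its y, 24 mm wide, centred on x = 0, open at the ends, mouth flared to about 50 mm, top edge at z = 90 mm. Origin: centre of underside, z up. A lid standing in it has its origin 22 mm and its grip bar 207 mm above this origin; either face may look either way.

How it is judged:
On the way, in this order (a step that is already met when the one before it is completed fails the run):
1. the lid is swung up to vertical (within 15 degrees) while its knuckles are still on the pins (angle between the x axis of lid and the z axis of cool_box, either way round below 0.26 rad and z of lid in the frame of cool_box between 0.07 and 0.093 m and x of lid in the frame of cool_box between 0.066 and 0.09 m), for 0.1 s.
2. the lid is lifted straight up off the pins: more than 20 mm up, still vertical within 20 degrees and above the hinge within 30 mm (angle between the x axis of lid and the z axis of cool_box, either way round below 0.35 rad and z of lid in the frame of cool_box above 0.101 m and x of lid in the frame of cool_box between 0.048 and 0.108 m), for 0.05 s.
3. the lid, still held, is lowered into the slot of the stand to within 15 mm of its base (z of lid in the frame of lid_stand below 0.037 m and x of lid in the frame of lid_stand between -0.015 and 0.015 m and y of lid in the frame of lid_stand between -0.03 and 0.03 m and contact force between the fingers and lid above 0.3 N), for 0.05 s.
At the end, for the whole second after the job is handed in: The lid stands at rest in the slot of the lid stand, hinge end down on the base (its origin less than 30 mm above the stand's underside and within 15 mm of the slot's middle plane), upright and in line with the slot within 15 degrees and centred along it within 30 mm (angle between the x axis of lid and the z axis of lid_stand, either way round below 0.26 rad and angle between the y axis of lid and the y axis of lid_stand, either way round below 0.26 rad and z of lid in the frame of lid_stand below 0.03 m and x of lid in the frame of lid_stand between -0.015 and 0.015 m and y of lid in the frame of lid_stand between -0.03 and 0.03 m and linear speed of lid below 0.02 m/s); the robot touches nothing.
It also fails if it takes over 50 s, if anything falls off the work surface, if the arm or the gripper's body presses on something with over 40 N, if the wrist force passes 120 N, or if a joint passes its speed limit or range.

## Working session

There is one attempt and no reset: what is moved stays moved. The work goes in short steps, Python scripts to look and compute and a shell command to move; the robot and the scene stay as the last step left them, time stands still between calls to the robot, and variables do not carry over. Pictures are saved under pics/ and viewed, at most 10 in all, crops included, and the job is handed in when it is done.

```bash
mkdir -p pics; python3 - <<'E'
from plant import *
import cv2,numpy as np
s=sense();print(s['time'],s['eef_pos'],s['eef_rot'],s['gripper_width'])
for n in('top','side'):
    cv2.imwrite(f'pics/{n}0.png',get_image(n)[:,:,::-1]);c=camera_info(n);print(n,c['fx'],c['cx'],c['cy'],np.round(c['extrinsics'],3).tolist())
print(np.round(camera_info('wrist')['tool_from_camera'],3).tolist())
E
```

```text
0.0 [ 0.23454869 -0.49688689  0.23047211] [-3.06381206e+00 -6.86396235e-01  4.71143096e-05] 0.08543817908662389
top 346.49208423201577 255.5935310248212 193.26244232999156 [[-0.014, -0.987, 0.161, 0.405], [-1.0, 0.012, -0.012, 0.021], [0.01, -0.162, -0.987, 0.924], [0.0, 0.0, 0.0, 1.0]]
side 405.76056687407083 258.53258561593367 189.91244835501436 [[0.978, -0.129, 0.161, 0.377], [-0.206, -0.632, 0.747, -0.615], [0.005, -0.764, -0.645, 0.625], [0.0, 0.0, 0.0, 1.0]]
[[0.001, -0.956, -0.295, 0.075], [1.0, 0.001, 0.0, -0.001], [0.0, -0.295, 0.956, -0.143], [0.0, 0.0, 0.0, 1.0]]
```

View pics/top0.png

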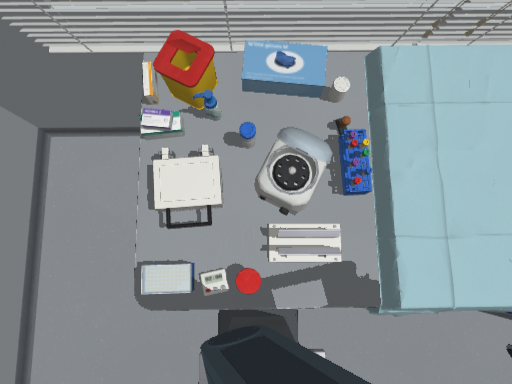

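View pics/side0.png

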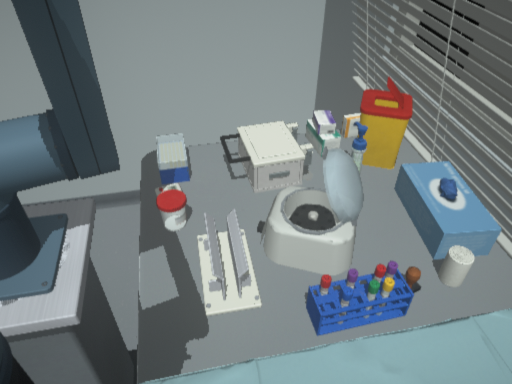

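The top view shows the box at about (187,183), its handle bar at about (189,225), and the stand at about (304,243), all roughly axis-aligned. I'll enlarge both.

```bash
python3 - <<'E'
import cv2,numpy as np
im=cv2.imread('pics/top0.png')
a=cv2.resize(im[140:240,140:230],None,fx=4.4,fy=4.4,interpolation=cv2.INTER_CUBIC)
b=cv2.resize(im[210:275,260:350],None,fx=4.4,fy=4.4,interpolation=cv2.INTER_CUBIC)
o=np.zeros((440,796,3),np.uint8);o[:,:396]=a;o[:286,400:796]=b
cv2.imwrite('pics/crop.png',o)
E
```

```text
(no output)
```

View pics/crop.png

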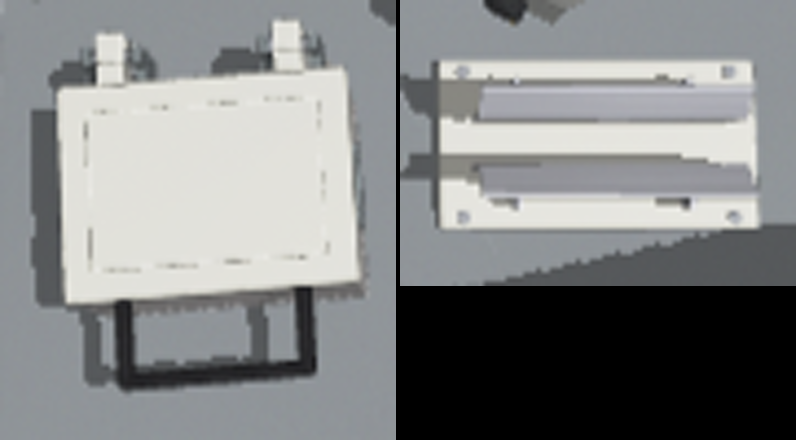

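The crop shows lid corners at (58,89), (345,69), (357,281), (67,302), bar ends at (125,381) and (312,367), and stand base corners at (440,62), (750,62), (757,228), (441,228). I'll convert these to world coordinates.

```bash
cat > h.py <<'E'
import numpy as np
from plant import *
from scipy.spatial.transform import Rotation as R
def ray(name,uv,z,T=None):
    c=camera_info(name);E=np.array(c['extrinsics']) if T is None else T
    d=E[:3,:3]@np.array([(uv[0]-c['cx'])/c['fx'],(uv[1]-c['cy'])/c['fy'],1]);p=E[:3,3]
    return p+d*(z-p[2])/d[2]
def wristT():
    s=sense();E=np.eye(4);E[:3,:3]=R.from_rotvec(s['eef_rot']).as_matrix();E[:3,3]=s['eef_pos']
    return E@np.array(camera_info('wrist')['tool_from_camera'])
E
python3 - <<'E'
from h import *
f=lambda P,ox,oy,z:np.array([ray('top',(ox+(x+.5)/4.4-.5,oy+(y+.5)/4.4-.5),z) for x,y in P])
def rep(n,q):
    print(n,np.round(q,4).tolist(),'mean',q.mean(0).round(4))
L=f([(58,89),(345,69),(357,281),(67,302)],140,140,.087);rep('lid',L)
B=f([(125,381),(312,367)],140,140,.081);rep('bar',B)
S=f([(40,62),(350,62),(357,228),(41,228)],260,210,.01);rep('stand',S)
for q in(L,S):print(np.linalg.norm(q-np.roll(q,-1,0),axis=1).round(4),[round(float(np.arctan2(*(q[i]-q[j])[[0,1]])),4) for i,j in((0,1),(3,2))])
d=B[0]-B[1];print('bar yaw',np.arctan2(d[0],d[1]))
print(R.from_rotvec(sense()['eef_rot']).as_matrix().round(3).tolist())
E
```

```text
lid [[0.6291, 0.2646, 0.087], [0.639, 0.1031, 0.087], [0.5179, 0.096, 0.087], [0.5082, 0.2555, 0.087]] mean [0.5736 0.1798 0.087 ]
bar [[0.4648, 0.2239, 0.081], [0.4712, 0.1212, 0.081]] mean [0.468  0.1726 0.081 ]
stand [[0.473, -0.0236, 0.01], [0.4706, -0.2099, 0.01], [0.3727, -0.2089, 0.01], [0.3753, -0.0223, 0.01]] mean [ 0.4229 -0.1162  0.01  ]
[0.1618 0.1213 0.1599 0.1213] [-0.0612, -0.0608]
[0.1863 0.0979 0.1866 0.0977] [0.0128, 0.014]
bar yaw -0.0620590785770197
[[0.904, 0.427, -0.0], [0.427, -0.904, 0.002], [0.0, -0.002, -1.0]]
```

Measured sizes match the spec. The box yaw is +0.061 and the hinge is at about (0.651, 0.185). The bar is at about (0.467, 0.173, 0.081). The stand is at (0.423, -0.116) with yaw -0.013. First I'll turn the tool so it closes along the lid's x axis, half-closing the gripper as it turns, then move across.

```bash
python3 -m jog '[[[0,0,0,-0.119],[0,0,0,-0.119],[0,0,0,-0.119],[0,0,0,-0.119],[0,0,0,-0.119],[0,0,0,-0.119],[0,0,0,-0.119],[0,0,0,-0.119],[0,0,0,-0.119],[0,0,0,-0.119]]]' 0.5 40
python3 -m jog '[[[0.0327,0.0136,0,0],[0.0327,0.0136,0,0],[0.0327,0.0136,0,0],[0.0327,0.0136,0,0],[0.0327,0.0136,0,0],[0.0327,0.0136,0,0],[0.0327,0.0136,0,0],[0.0327,0.0136,0,0],[0.0327,0.0136,0,0],[0.0327,0.0136,0,0]]]'
python3 -m jog '[[[0.0327,0.0136,0,0],[0.0327,0.0136,0,0],[0.0327,0.0136,0,0],[0.0327,0.0136,0,0],[0.0327,0.0136,0,0],[0.0327,0.0136,0,0],[0.0327,0.0136,0,0],[0.0327,0.0136,0,0],[0.0327,0.0136,0,0],[0.0327,0.0136,0,0],[0,0,0,0],[0,0,0,0]]]'
python3 - <<'E'
from h import *
import cv2
T=wristT();np.save('T1.npy',T);cv2.imwrite('pics/w1.png',get_image('wrist')[:,:,::-1]);s=sense();print(s['joint_positions'],s['gripper_width'])
E
```

```text
time: 0.93
eef_pos: [0.2346, -0.4971, 0.2308]
eef_rot: [-2.146, -2.293, -0.001]
ft_force: [-0.2, 0.1, 0.1]
gripper_width: 0.0425
grasp_force: 0.0
time: 1.77
eef_pos: [0.3508, -0.1611, 0.2312]
eef_rot: [-2.154, -2.286, -0.0]
ft_force: [0.7, -0.7, 0.7]
gripper_width: 0.0428
grasp_force: 0.0
time: 2.77
eef_pos: [0.4667, 0.1732, 0.2306]
eef_rot: [-2.149, -2.29, 0.002]
ft_force: [-0.1, 0.2, -0.9]
gripper_width: 0.0423
grasp_force: 0.0
[ 1.28965823e-01  1.64773852e-01  1.65685896e+00 -5.21330135e-04
  1.32172775e+00  6.70231708e-02] 0.042578734121459266
```

View pics/w1.png

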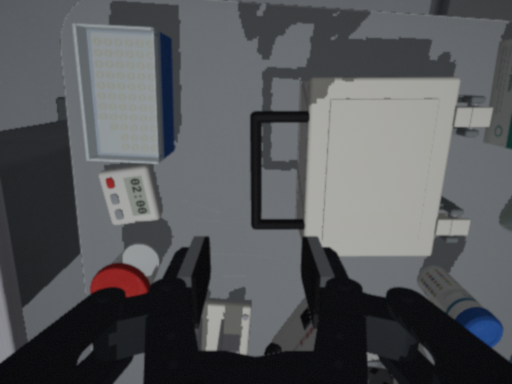

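The wrist view shows the bar as a vertical black strip at column 256, rows 113 to 228. I'll check that against the estimate.

```bash
python3 - <<'E'
from h import *
T=np.load('T1.npy')
a,b=ray('wrist',(256,117),.081,T),ray('wrist',(256.5,224),.081,T);print(a,b,(a+b)/2,np.linalg.norm(a-b))
for uv in((307,80),(444,78),(453,254),(302,250)):print(ray('wrist',uv,.087,T).round(4))
print('heading',R.from_rotvec(sense()['eef_rot']).as_matrix()[:,0:2].round(4).tolist())
E
```

```text
[0.46304583 0.22377047 0.081     ] [0.47001414 0.12428761 0.081     ] [0.46652999 0.17402904 0.081     ] 0.09972661442819587
[0.5027 0.2566 0.087 ]
[0.6141 0.2653 0.087 ]
[0.6596 0.1081 0.087 ]
[0.5149 0.1029 0.087 ]
heading [[-0.062, 0.9981], [0.9981, 0.062], [-0.0006, -0.0017]]
```

```bash
python3 -m jog '[[[0.0005,0,0.021,0],[0,0,0.021,0],[0,0,0.021,0],[0,0,0.021,0],[0,0,0.021,0],[0,0,0.021,0],[0,0,0.021,0],[0,0,0.0215,0],[0,0,0,0],[0,0,0,0]]]'
python3 -m jog '[[[0,0,0,0],[0,0,0,0],[0,0,0,0],[0,0,0,0],[0,0,0,0],[0,0,0,0]]]' 1 25
python3 - <<'E'
import numpy as np
# arc about the hinge, 5 deg a step: back, up (mm)
a=np.radians(np.arange(0,95,5));print(np.round(np.diff(1-np.cos(a))*185,1),np.round(np.diff(np.sin(a))*185,1))
E
```

```text
time: 3.65
eef_pos: [0.4659, 0.1709, 0.0623]
eef_rot: [-2.155, -2.284, 0.004]
ft_force: [0.2, -0.2, 1.4]
gripper_width: 0.0429
grasp_force: 0.0
time: 4.15
eef_pos: [0.4678, 0.1721, 0.0639]
eef_rot: [2.152, 2.286, 0.002]
ft_force: [-1.3, -3.1, 7.8]
gripper_width: 0.0087
grasp_force: 25.2
[ 0.7  2.1  3.5  4.9  6.2  7.5  8.7  9.8 10.9 11.9 12.8 13.6 14.3 14.9
 15.4 15.8 16.  16.1] [16.1 16.  15.8 15.4 14.9 14.3 13.6 12.8 11.9 10.9  9.8  8.7  7.5  6.2
  4.9  3.5  2.1  0.7]
```

```bash
python3 -m jog '[[[0,0.0007,-0.0161,0],[0,0.0021,-0.0160,0],[0,0.0035,-0.0158,0],[0,0,0,0],[0,0,0,0]]]'
python3 -m jog '[[[0,0.0049,-0.0154,0],[0,0.0062,-0.0149,0],[0,0.0075,-0.0143,0],[0,0.0087,-0.0136,0],[0,0.0098,-0.0128,0],[0,0.0109,-0.0119,0],[0,0,0,0]]]'
```

```text
time: 4.57
eef_pos: [0.4732, 0.1727, 0.111]
eef_rot: [2.153, 2.287, 0.001]
ft_force: [0.5, -0.6, -1.1]
gripper_width: 0.0087
grasp_force: 24.7
time: 5.15
eef_pos: [0.5192, 0.1751, 0.1952]
eef_rot: [-2.151, -2.285, 0.007]
ft_force: [-14.3, -4.2, 12.1]
gripper_width: 0.0086
grasp_force: 25.3
```

```bash
python3 -m jog '[[[0,-0.0010,-0.0010,0],[0,0,0,0]]]'
python3 -m jog '[[[0,0.0119,-0.0109,0],[0,0.0128,-0.0098,0],[0,0.0136,-0.0087,0],[0,0.0143,-0.0075,0],[0,0,0,0],[0,0,0,0]]]'
```

```text
time: 5.32
eef_pos: [0.5178, 0.175, 0.1939]
eef_rot: [-2.151, -2.286, 0.007]
ft_force: [-7.7, -2.5, 5.7]
gripper_width: 0.0088
grasp_force: 24.7
time: 5.82
eef_pos: [0.5732, 0.1786, 0.2326]
eef_rot: [2.153, 2.287, 0.001]
ft_force: [-5.6, -2.1, 9.8]
gripper_width: 0.0089
grasp_force: 26.6
```

```bash
python3 -m jog '[[[0,0.0149,-0.0067,0],[0,0.0154,-0.0052,0],[0,0.0158,-0.0035,0],[0,0.016,-0.0021,0],[0,0.0165,-0.0008,0],[0,0,0,0],[0,0,0,0],[0,0,0,0]]]'
python3 - <<'E'
from h import *
import cv2
s=sense();print(s['time'],s['eef_pos'],s['ft_force'],s['joint_positions'])
i=get_image('side');j=get_image('top')
o=np.hstack([cv2.resize(i[60:230,180:340],(400,425)),cv2.resize(j[90:260,120:280],(400,425))]);cv2.imwrite('pics/v.png',o[:,:,::-1])
E
```

```text
time: 6.48
eef_pos: [0.6513, 0.1836, 0.2492]
eef_rot: [-2.153, -2.287, -0.0]
ft_force: [-0.5, 0.4, 2.0]
gripper_width: 0.0088
grasp_force: 26.5
6.4833 [0.65126657 0.1836188  0.24918666] [-0.48503653  0.44374719  2.01353269] [1.10105388e-01 4.81162130e-01 1.16485559e+00 4.06970373e-04
 1.49556826e+00 4.98837621e-02]
```

View pics/v.png

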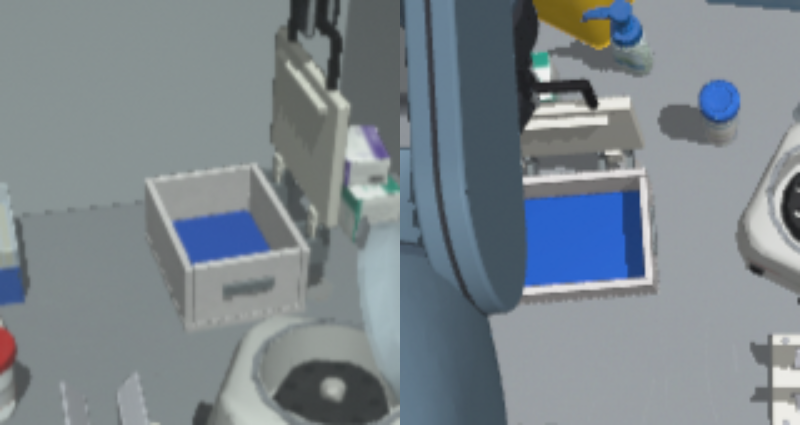

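The lid stands vertical above the hinge and the box is open. Next I lift it straight up 80 mm.

```bash
python3 -m jog '[[[0,0,-0.004,0],[0,0,-0.006,0],[0,0,-0.008,0],[0,0,-0.008,0],[0,0,-0.008,0],[0,0,-0.008,0],[0,0,-0.008,0],[0,0,-0.008,0],[0,0,-0.008,0],[0,0,-0.008,0],[0,0,-0.006,0],[0,0,0,0]]]'
python3 - <<'E'
from h import *
import cv2
s=sense();print(s['time'],s['eef_pos'],s['ft_force'])
i=get_image('side')
cv2.imwrite('pics/v2.png',cv2.resize(i[20:230,180:400],None,fx=2,fy=2)[:,:,::-1])
E
```

```text
time: 7.58
eef_pos: [0.6517, 0.1834, 0.3318]
eef_rot: [2.153, 2.286, 0.003]
ft_force: [0.1, -0.5, -2.5]
gripper_width: 0.0089
grasp_force: 26.1
7.5833 [0.65166917 0.18336597 0.33177371] [ 0.07361471 -0.46822828 -2.46840062]
```

View pics/v2.png

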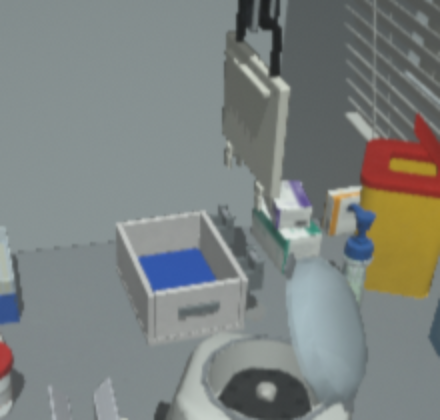

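```bash
python3 -m jog '[[[0,-0.006,0,0.0125],[0,-0.012,0,0.0125],[0,-0.018,0,0.0125],[0,-0.025,0,0.0125],[0,-0.03,0,0.0125],[0,-0.03,0,0.0125],[0,-0.03,0,0],[0,-0.025,0,0],[0,-0.02,0,0],[0,-0.015,0,0],[0,-0.01,0,0],[0,-0.008,0,0]]]'
python3 -m jog '[[[-0.006,0,0,0],[-0.014,0,0,0],[-0.022,0,0,0],[-0.03,0,0,0],[-0.035,0,0,0],[-0.038,0,0,0],[-0.038,0,0,0],[-0.035,0,0,0],[-0.030,0,0,0],[-0.022,0,0,0],[-0.014,0,0,0],[-0.008,0,0,0]]]'
python3 -m jog '[[[-0.005,0,0,0],[0,0,0,0],[0,0,0,0],[0,0,0,0]]]'
python3 - <<'E'
from h import *
import cv2
s=sense();print(s['time'],s['eef_pos'],s['ft_force'],R.from_rotvec(s['eef_rot']).as_matrix()[:,:2].round(4).tolist())
T=wristT();np.save('T2.npy',T);i=get_image('wrist')
j=get_image('side')
o=np.hstack([cv2.resize(i,(400,300)),cv2.resize(j[50:350,120:380],(400,461))[:300] if 0 else cv2.resize(j,(400,300))])
cv2.imwrite('pics/v3.png',o[:,:,::-1])
E
```

```text
time: 8.63
eef_pos: [0.4207, 0.1826, 0.3297]
eef_rot: [-2.238, -2.205, 0.0]
ft_force: [0.5, 0.7, -2.2]
gripper_width: 0.0089
grasp_force: 26.1
time: 9.63
eef_pos: [0.418, -0.1123, 0.3293]
eef_rot: [-2.241, -2.201, 0.001]
ft_force: [-0.4, 0.2, -2.6]
gripper_width: 0.0087
grasp_force: 26.1
time: 9.97
eef_pos: [0.4178, -0.1136, 0.3298]
eef_rot: [-2.237, -2.206, -0.0]
ft_force: [-0.0, 0.7, -2.3]
gripper_width: 0.0087
grasp_force: 26.1
9.9667 [ 0.41780046 -0.1136384   0.329813  ] [-0.00887605  0.73151559 -2.28687874] [[0.014, 0.9999], [0.9999, -0.014], [0.0004, 0.0]]
```

View pics/v3.png

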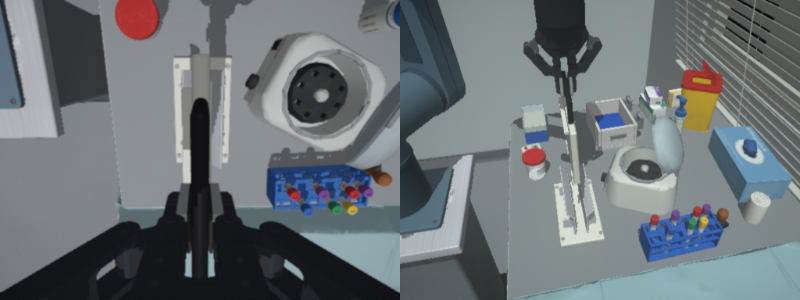

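The wrist view (scaled by 1/1.28) shows the lid edge-on at column 202, with the stand base edges at about columns 174 and 231. The side view shows the lid hanging over the slot. I'll check the stand's centre and the lid's tilt numerically.

```bash
python3 - <<'E'
from h import *
import cv2
T=np.load('T2.npy')
for uv in((174.5,57),(230.5,57),(174,160),(228.5,160)):print(ray('wrist',(uv[0]*1.28,uv[1]*1.28),.01,T).round(4))
c=camera_info('side');E=np.linalg.inv(c['extrinsics'])
def pj(p):
    q=E[:3,:3]@np.array(p)+E[:3,3];return (c['fx']*q[0]/q[2]+c['cx'],c['fy']*q[1]/q[2]+c['cy'])
for x,z in((.418,.302),(.418,.178)):
  for dy in(-.082,.082):print('lid plate predicted',np.round(pj((x,-.112+dy,z)),1))
cv2.imwrite('pics/v4.png',np.hstack([cv2.resize(get_image('side')[140:320,180:300],(480,540),interpolation=cv2.INTER_CUBIC),cv2.resize(get_image('wrist')[60:240,210:315],(315,540))])[:,:,::-1])
E
```

```text
[ 0.3762 -0.02    0.01  ]
[ 0.4704 -0.0213  0.01  ]
[ 0.3676 -0.2038  0.01  ]
[ 0.4706 -0.2052  0.01  ]
lid plate predicted [221.7 171. ]
lid plate predicted [207.5 110.1]
lid plate predicted [226.1 236.5]
lid plate predicted [212.8 171.3]
```

View pics/v4.png

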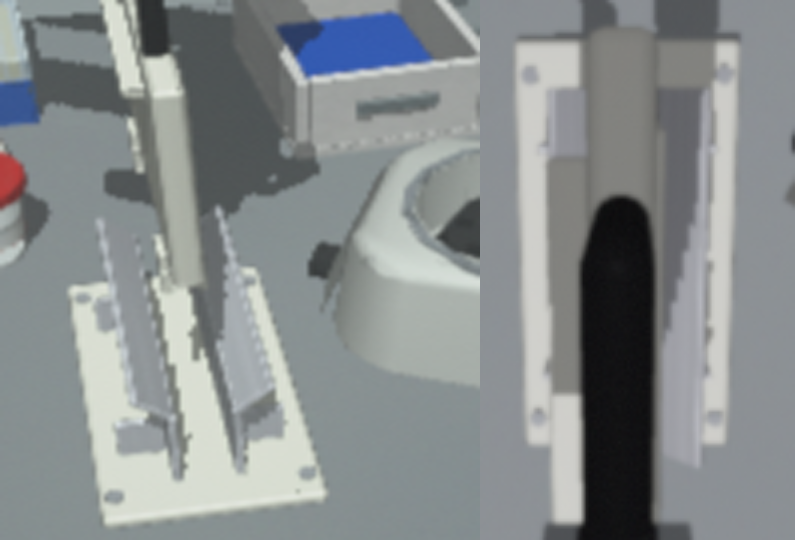

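The lid hangs vertical to within about 1°. The slot centre is at x ≈ 0.4225, y ≈ -0.115, so I shift +4.7 mm along tool y and -3 mm along tool x, then lower.

```bash
python3 -m jog '[[[-0.003,0.0047,0,0],[0,0,0.005,0],[0,0,0.01,0],[0,0,0.01,0],[0,0,0.01,0],[0,0,0.01,0],[0,0,0.01,0],[0,0,0.01,0],[0,0,0.005,0],[0,0,0,0]]]'
python3 -m jog '[[[0,0,0.005,0],[0,0,0.005,0],[0,0,0.005,0],[0,0,0.005,0],[0,0,0,0]]]'
```

```text
time: 11.0
eef_pos: [0.4217, -0.1171, 0.2583]
eef_rot: [-2.236, -2.203, 0.001]
ft_force: [0.2, 0.8, -2.1]
gripper_width: 0.0087
grasp_force: 26.1
time: 11.42
eef_pos: [0.4219, -0.1172, 0.2387]
eef_rot: [-2.237, -2.204, 0.001]
ft_force: [-0.7, -0.0, -2.7]
gripper_width: 0.0092
grasp_force: 26.1
```

```bash
python3 -m jog '[[[0,0,0.005,0],[0,0,0.005,0],[0,0,0.005,0],[0,0,0.005,0],[0,0,0.005,0],[0,0,0,0]]]'
python3 -m jog '[[[0,0,0.004,0],[0,0,0.004,0],[0,0,0.004,0],[0,0,0.003,0],[0,0,0,0],[0,0,0,0]]]'
```

```text
time: 11.92
eef_pos: [0.4218, -0.1172, 0.2136]
eef_rot: [-2.237, -2.203, 0.001]
ft_force: [-0.5, 0.6, -1.1]
gripper_width: 0.0087
grasp_force: 26.1
time: 12.42
eef_pos: [0.4223, -0.1174, 0.1996]
eef_rot: [-2.238, -2.204, 0.0]
ft_force: [-0.5, -0.8, -2.1]
gripper_width: 0.0087
grasp_force: 26.1
```

Contact with the base is expected near 0.190.

```bash
python3 -m jog '[[[0,0,0.003,0],[0,0,0.003,0],[0,0,0,0]]]'
python3 -m jog '[[[0,0,0.002,0],[0,0,0.001,0],[0,0,0,0]]]'
python3 -m jog '[[[0,0,0.001,0],[0,0,0,0]]]'
```

```text
time: 12.67
eef_pos: [0.4221, -0.1174, 0.1933]
eef_rot: [-2.238, -2.204, 0.0]
ft_force: [0.0, -0.1, -1.0]
gripper_width: 0.009
grasp_force: 26.1
time: 12.92
eef_pos: [0.4229, -0.1176, 0.1913]
eef_rot: [2.237, 2.204, 0.001]
ft_force: [-0.2, 0.4, 1.9]
gripper_width: 0.0088
grasp_force: 26.4
time: 13.08
eef_pos: [0.4236, -0.1178, 0.1912]
eef_rot: [2.236, 2.203, 0.002]
ft_force: [-0.1, 1.5, 7.5]
gripper_width: 0.0088
grasp_force: 26.9
```

The force has swung upward, so the lid is resting on the base. I'll let go, retreat upward and check.

```bash
python3 -m jog '[[[0,0,0,0],[0,0,0,0],[0,0,0,0],[0,0,0,0],[0,0,0,0],[0,0,0,0]]]' 0.5
python3 -m jog '[[[0,0,-0.005,0],[0,0,-0.01,0],[0,0,-0.015,0],[0,0,-0.02,0],[0,0,-0.02,0],[0,0,-0.02,0],[0,0,-0.02,0],[0,0,-0.01,0],[0,0,0,0],[0,0,0,0],[0,0,0,0]]]'
python3 - <<'E'
from h import *
import cv2
cv2.imwrite('pics/v5.png',np.hstack([cv2.resize(get_image('side')[100:320,140:340],(400,440)),cv2.resize(get_image('wrist')[0:300],(400,440))])[:,:,::-1])
E
```

```text
time: 13.58
eef_pos: [0.4223, -0.1174, 0.1896]
eef_rot: [-2.238, -2.204, 0.0]
ft_force: [0.1, -0.2, 0.5]
gripper_width: 0.0428
grasp_force: 0.0
time: 14.5
eef_pos: [0.4218, -0.1172, 0.3086]
eef_rot: [-2.237, -2.203, 0.001]
ft_force: [-0.6, -0.1, -0.2]
gripper_width: 0.0427
grasp_force: 0.0
```

View pics/v5.png

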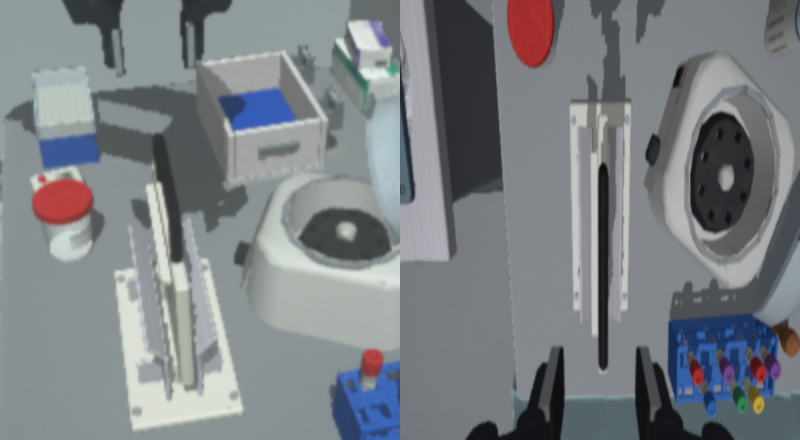

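The lid stands upright in the slot, centred along it at about (175,300) in the left half, and the gripper is well clear above.

```bash
python3 -c "
from plant import *
print(close_job())"
```

```text
the job is handed in; nothing more can be done
None
```

The lid was swung up on its hinge pins, lifted off, set upright on the base of the stand's slot and released. I handed the job in after about 14.5 s on the robot clock; the hand-in gave no verdict.

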